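# Set the band gauge for the shoulder band and hold it there

### The arm

A 6-joint arm with a two-finger parallel gripper is mounted at the origin on a cart in front of the work surface, level with it; the furniture and walls round the work are solid. World frame = base frame: x ahead of the robot, y to its left, z up, the work surface at z = 0. Lengths are in m, angles in rad, forces in N, time in s.
With the tool pointing down it reaches from about 0.275 to 0.875 m from the base axis. Payload 12.5 kg.
Tool frame: the origin (TCP) lies at the very end of the fingers, on their centre line; the grasp point (between the pads) lies 19 mm behind it; x points along the fingers, y is the direction in which the jaws open and shut, and the axes are right-handed (so a half turn about x gives the same grasp; the last joint's range is limited). The gripper opens to 85 mm and grips with 20 to 120 N. Pads are 22 mm wide; open, the fingers measure 114 mm over their backs; the gripper's body (76 mm by 85 mm) begins 54 mm behind the grasp point. The pads swing forward as they close: fully open they stand 13 mm farther back than shut.
Start: joints at [-1.334, 0.351, 1.652, -0, 1.139, -0.085], TCP at [0.174, -0.522, 0.231] pointing down, gripper open.
Joint ranges: [-2.75, 2.75], [-0.79, 2.1], [0.01, 2.65], [-1.57, 4.71], [0.07, 3.14], [-2.87, 2.87]. Speed limits (rad/s): [2.22, 2.22, 2.79, 3.14, 3.14, 3.14].

### API

Orientations are given as a 3x3 rotation matrix whose columns are the frame's x, y, z axes.
In Python, from bench import manip gives the robot as it stands. Calls block until the motion is done:
- manip.move_ptp(position, orientation): joint-space move of the TCP to a pose.
- manip.move_l(position, attitude=None, max_speed=0.15): straight line of the TCP; attitude=None keeps the orientation; max_speed is the mean speed in m/s.
- manip.move_j(angles): joint-space move.
- manip.set_gripper(opening, effort=None): opening from 0.0 (shut) to 1.0 (fully open); effort is the grip in N (None keeps the last); returns when the fingers have stopped.
- manip.dwell(seconds).
- manip.inverse_kinematics(position, orientation): joint angles nearest the present ones, or None.
- manip.grab_frame(name): name is "scene" or "top" or "wrist"; returns (picture, depth): 480x640x3 uint8, red, green, blue; 480x640 float32, m along the optical axis (not along the pixel's ray), 0 where there is no reading.
- manip.get_calibration(name): a dict with "camera_matrix" (3x3 intrinsics, pixels), "k1" (the pictures are not rectified: a ray, as slopes to the right and down, at radius r is drawn at 1 + k1 r^2 times it, then the intrinsics apply), "R" (3x3) and "t" (3): a world point X has camera coordinates R X + t. Camera axes: x right, y down, z forward; pixel columns grow to the right and rows downward; lengths in m; the calibration is good to about 2 mm. A picture is of the moment at which its call begins: read the wrist's pose just before it. get_calibration takes no time and is no camera call; for the wrist camera it gives the pose at the moment of the call.
A pose or a line that the arm cannot do raises manip.Unreachable and nothing moves.
- manip.sign_off(): hands the job in, once; it reports no verdict.
Trained networks look in the newest picture that a camera, given by its name, has taken for a name from the list of things; names that differ only in an ending like _2 or _b are one class to them, and where a whole thing is asked for, a point or a joint stands for the part that bears it (a point fixed in the world has none). Each returns a list of dicts, best first, with "confidence" (0 to 1); they miss things now and then, are a little off and sometimes report something else, mostly with a low value. They report only what shows in the picture. A call takes as long as a camera call.
- manip.look_for(camera, name): "at" ([x, y, z] in m, in world coordinates, good to about 4 mm: the middle of the surface that is visible of it).
Readings, each from a call of its own:
- manip.current_time(): time.
- manip.current_qpos(): joint angles.
- manip.current_joint_vel(): joint speeds.
- manip.current_joint_torque(): joint torques, N m.
- manip.current_ee_pos(): TCP position.
- manip.current_tcp_rot(): TCP orientation.
- manip.current_force(): force on the tool from outside, world axes, zero at the start.
- manip.current_ft_torque(): the same for the moment, N m.
- manip.current_grip_width(): opening from 0.0 (shut) to 1.0 (fully open).
Only numpy, scipy, OpenCV 4.12 (cv2) and the standard library are available. Lean on these libraries where they do the work, as an engineer would, in place of code of your own. Each camera call takes 0.05 s, during which the arm holds its last target. There are 200 camera calls.

### The job

Set the band gauge for the upper line of the vase: turn its stop selector to the two-dot mark while the column is still down, then squeeze the release button in the grip head and pull the telescoping column straight up until it comes against the second stop, which brings the pointer level with the upper pencil line. Finish holding it there: the program ends with the head still gripped and the column extended against the stop, because it sinks back if let go. Do not knock the vase.

Things in the scene. Friction and masses are not known exactly. Their poses are not given: they have to be found in the camera images.
- gauge: Band gauge: fixed grey cast base 100 x 200 x 18 mm with two uprights. Origin: on the bench under the column's axis, z up; unturned, its x points away from the robot and its y to the robot's left. The column's steel tube (27 mm across, 134 mm high) stands at the origin, the stop turret at y = +100 mm, the banding wheel at y = -170 mm.
- column (a joint): Lift of the telescoping column, m: 0 down, growing upwards. It rises until it meets the turret's peg for the set mark: 0.002 at the bar (parked), 0.035 at one dot, 0.070 at two dots (second stop), 0.105 at three. When down it is locked (1 to 2 mm of play) until the button is in by more than 4 mm; the lock is left behind after 15 mm. About 0.4 kg, little friction; sinks back if let go.
- head_grip (a point): Middle of the grip head, a black block on top of the column: 28 mm along the gauge's x, 34 mm along y, 40 mm high; 171 mm above the bench with the column down (block top 19 mm higher). Axes as the gauge's. Pinch it from above along the gauge's x, one finger on the button in its -x face, one on its back; nothing else is beside those faces. Right under it: a collar 34 mm across, 12 mm high.
- button (a joint): Release button of the grip head, m: 0 out, 0.006 fully in. Round aluminium, 18 mm across, at the height of point head_grip; stands 5.5 mm out of the head's -x face (towards the robot) and moves in along the gauge's +x. Its spring needs 2.5 N to start and 6 N for fully in. When both fingers squeeze the head it is flush, at about 0.0055.
- selector (a joint): Angle of the stop selector, rad, growing counter-clockwise seen from above. Four spring detents: 0 at the bar mark (parked), 0.6 at one dot, 1.2 at two dots, 1.8 at three dots; end stops just past the first and last. Between two detents the spring turns it to the nearer one (up to 0.1 N m to get over). Starts at the bar or at one dot.
- knob_grip (a point): Point on the selector knob's upright axis at the height to grip, 177 mm above the bench. The knob has a black bar 46 mm long, 12 mm wide, 157 to 185 mm above the bench, on a round skirt 48 mm across whose top is 158 mm above the bench; grip the bar across its width from above. The bar lies along the line from this point to point knob_pointer.
- knob_pointer (a point): Tip of the knob's pointer (white line) at one end of the bar: 25 mm from the axis, 157 mm above the bench. It turns with the knob and points at the mark that is set.
- mark_two (a point): The two-dot mark (two small white dots side by side) on the round dark dial plate, 78 mm across, under the knob; 33 mm from the knob's axis, 149 mm above the bench. The four marks lie along the plate's edge nearest the robot, 0.6 rad apart, from the robot's left to its right: a short bar, one dot, two dots, three dots.
- scriber_tip (a point): Brass tip of the gauge's pointer, a 7 mm round arm that leaves the column's collar towards the gauge's -y and slopes down: 118 mm from the column's axis, 61 mm below head_grip. 110 mm above the bench with the column down, 180 mm at the second stop; it passes about 8 mm beside the vase.
- wheel: Banding wheel, an iron foot with a freely turning steel head 160 mm across, its top 65 mm above the bench. Origin: on the bench under its axis.
- vase: Open bisque (terracotta) vase, 130 mm high, 85 mm across, about 0.4 kg, standing loose on the middle of the banding wheel, with two pencilled grey lines round it, 80 and 115 mm above its foot. Origin: centre of its underside, z up. Its rim is 195 mm above the bench.

How it is judged:
By the outcome, as a careful person would: the job done as asked, in the order asked, and still so for the second after the job is handed in, while the arm keeps its last pose, push and grip.
It also fails if it takes over 45 s, if anything falls off the work surface, if the arm or the gripper's body presses on something with over 40 N, if the wrist force passes 120 N, or if a joint passes its speed limit or range.

## Working session

There is one attempt and no reset: what is moved stays moved. The work goes in short steps, each a Python script; the robot and the scene stay as the last script left them, time stands still between calls to the robot, and variables do not carry over. Pictures are saved under pics/ and viewed, and the job is handed in when it is done.

```bash
mkdir -p pics
cat > h.py <<'E'
from bench import manip
import numpy as np, cv2
def snap(cam,fn):
    c=manip.get_calibration(cam); p,d=manip.grab_frame(cam)
    cv2.imwrite('pics/'+fn,p[:,:,::-1]); return c,p,d
def proj(c,X):
    q=c['R']@np.array(X)+c['t']; s=q[:2]/q[2]; s=s*(1+c['k1']*(s@s)); return (c['camera_matrix']@np.append(s,1))[:2]
def down(a):  # jaw axis y at angle a in world xy, tool x down
    x=np.array([0,0,-1.]); y=np.array([np.cos(a),np.sin(a),0]); return np.column_stack([x,y,np.cross(x,y)])
E
python3 - <<'E'
from h import *
print(manip.current_tcp_rot().round(2) if hasattr(manip.current_tcp_rot(),'round') else manip.current_tcp_rot())
for cam in ['scene','top']:
    c,p,d=snap(cam,cam+'1.png')
    for n in ['gauge','head_grip','knob_grip','knob_pointer','mark_two','scriber_tip','wheel','vase','button']:
        r=manip.look_for(cam,n)
        for x in r[:2]: print(cam,n,np.round(x['at'],4),round(x['confidence'],2),proj(c,x['at']).round())
print(manip.current_time())
E
```

```text
[[-0.    0.32 -0.95]
 [ 0.   -0.95 -0.32]
 [-1.   -0.   -0.  ]]
scene gauge [0.4536 0.1499 0.0655] 0.61 [321. 319.]
scene gauge [ 0.4683 -0.0878  0.1549] 0.43 [373. 182.]
scene head_grip [0.4665 0.0653 0.1839] 0.87 [337. 242.]
scene knob_grip [0.4578 0.1601 0.1602] 0.74 [316. 300.]
scene knob_pointer [0.4589 0.1656 0.1594] 0.72 [314. 303.]
scene mark_two [0.4507 0.1492 0.0681] 0.8 [323. 319.]
scene wheel [ 0.4466 -0.0791  0.0644] 0.57 [378. 217.]
scene vase [ 0.4683 -0.0887  0.1572] 0.96 [373. 180.]
scene button [0.4449 0.0643 0.175 ] 0.62 [350. 250.]
top gauge [0.4602 0.1072 0.0197] 0.56 [291. 274.]
top gauge [0.4644 0.1553 0.1568] 0.32 [253. 272.]
top head_grip [0.4628 0.0525 0.1746] 0.92 [328. 272.]
top knob_grip [0.4602 0.1532 0.1559] 0.59 [255. 275.]
top knob_grip [0.4478 0.0594 0.1809] 0.43 [323. 284.]
top knob_pointer [0.4646 0.1565 0.1538] 0.95 [253. 272.]
top knob_pointer [0.4631 0.0541 0.1742] 0.46 [326. 272.]
top mark_two [0.4625 0.1096 0.0148] 0.74 [290. 273.]
top scriber_tip [0.4627 0.0539 0.1778] 0.71 [327. 273.]
top wheel [ 0.4615 -0.081   0.065 ] 0.58 [411. 271.]
top vase [ 0.4726 -0.123   0.134 ] 0.58 [448. 263.]
top button [0.4473 0.0593 0.1768] 0.54 [323. 284.]
1.0
```

View pics/scene1.png

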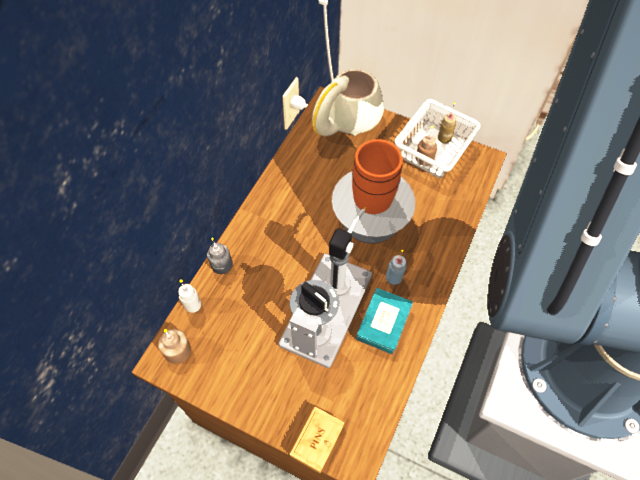

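View pics/top1.png

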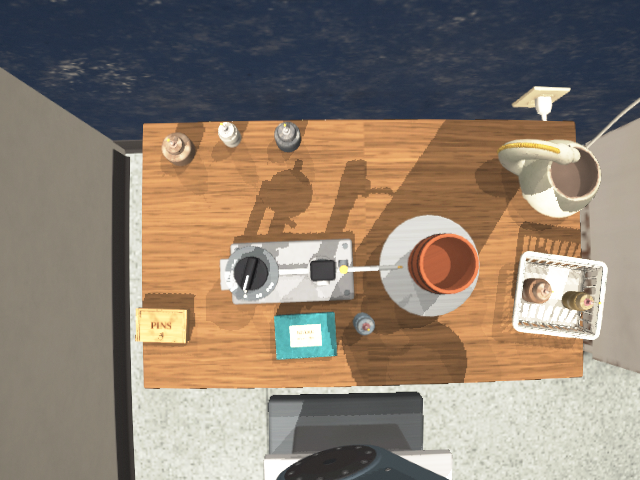

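Scene: knob about (0.462, 0.157), head about (0.463, 0.055), with the pointer apparently at one dot. Now a close look from above with the wrist camera.

Run:
```python
from h import *
for a in [np.pi/2,-np.pi/2,0,np.pi]:
    print(a,manip.inverse_kinematics([0.46,0.155,0.3],down(a)))
a=-np.pi/2
manip.move_ptp([0.40,0.11,0.38],down(a))
c,p,d=snap('wrist','w1.png')
print('cam',(-c['R'].T@c['t']).round(3))
for n in ['head_grip','knob_grip','knob_pointer','mark_two','button']:
    for x in manip.look_for('wrist',n)[:2]: print(n,np.round(x['at'],4),round(x['confidence'],2),proj(c,x['at']).round())
print(manip.current_time())
np.savez('w1.npz',d=d,p=p,**c)
```

```text
1.5707963267948966 [ 2.29065877e-01  1.64134177e-01  1.72219664e+00 -4.44089210e-16
  1.25526184e+00 -1.34173045e+00]
-1.5707963267948966 [ 2.29065877e-01  1.64134177e-01  1.72219664e+00 -4.44089210e-16
  1.25526184e+00  1.79986220e+00]
0 [ 2.29065877e-01  1.64134177e-01  1.72219664e+00 -4.44089210e-16
  1.25526184e+00  2.29065877e-01]
3.141592653589793 None
cam [0.482 0.11  0.523]
head_grip [0.4653 0.0554 0.1833] 0.72 [383. 123.]
knob_grip [0.4623 0.1552 0.1613] 0.7 [260. 125.]
mark_two [0.4697 0.1098 0.1501] 0.75 [314. 116.]
button [0.449  0.0563 0.1793] 0.4 [380. 143.]
3.7417
```

View pics/w1.png

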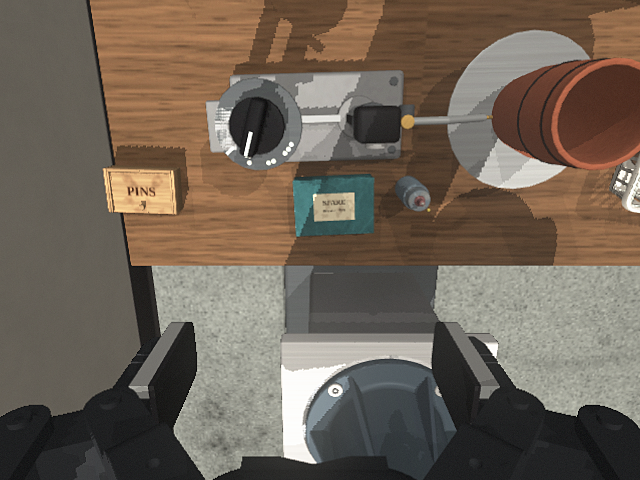

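Pointer tip at about (248,157), at the one-dot mark; bar mark (231,149), two dots (268,162), three (288,151). I'll enlarge this and triangulate.

Run:
```python
import cv2
p=cv2.imread('pics/w1.png')[70:180,200:420]
cv2.imwrite('pics/w1z.png',cv2.resize(p,None,fx=3.6,fy=3.6,interpolation=cv2.INTER_CUBIC))
```

```text
(no output)
```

View pics/w1z.png

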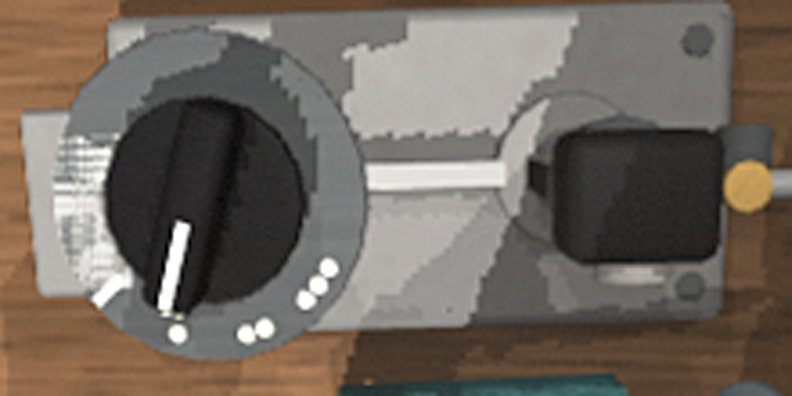

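```bash
cat >> h.py <<'E'
def ray(c,uv,z):
    K=c['camera_matrix']; s=cv2.undistortPoints(np.array([[uv]],float),K,np.array([c['k1'],0,0,0.])).ravel()
    o=-c['R'].T@c['t']; v=c['R'].T@np.append(s,1); return o+v*(z-o[2])/v[2]
E
python3 - <<'E'
from h import *
c=dict(np.load('w1.npz'))
f=lambda u,v,z:ray(c,(u/3.6+199.5+.14,v/3.6+69.5+.14),z)
P={}
for n,u,v,z in [('plate',210,193.5,.149),('bar',110,290,.149),('one',178,334,.149),('two',256,330,.149),('three',317,284,.149),('tip',166,310,.157),('head',637,196,.190),
 ('hTL',553,130,.19),('hTR',722,128,.19),('hBL',553,263,.19),('hBR',722,263,.19),('baseTL',108,20,.018),('baseTR',730,3,.018),('baseBR',733,320,.018),('baseBm',310,328,.018)]:
    P[n]=f(u,v,z); print(n,P[n].round(4))
for n in ['bar','one','two','three','tip']:
    d=P[n]-P['plate']; print(n,np.hypot(*d[:2]).round(4),np.arctan2(d[1],d[0]).round(3))
d=P['plate']-P['head']; print('yaw',np.arctan2(-d[0],d[1]),np.hypot(*d[:2]))
E
```

```text
plate [0.4633 0.1587 0.149 ]
bar [0.4403 0.1844 0.149 ]
one [0.4296 0.1682 0.149 ]
two [0.4305 0.1487 0.149 ]
three [0.4417 0.1332 0.149 ]
tip [0.4365 0.1696 0.157 ]
head [0.4646 0.0612 0.19  ]
hTL [0.4782 0.0797 0.19  ]
hTR [0.4785 0.0438 0.19  ]
hBL [0.4506 0.0789 0.19  ]
hBR [0.4505 0.042  0.19  ]
baseTL [0.5093 0.2056 0.018 ]
baseTR [0.5139 0.0099 0.018 ]
baseBR [0.4156 0.0022 0.018 ]
baseBm [0.4132 0.1442 0.018 ]
bar 0.0345 2.298
one 0.035 2.866
two 0.0342 -2.846
three 0.0333 -2.273
tip 0.0289 2.756
yaw 0.013998545994754424 0.09745122282810621
```

Run:
```python
from h import *
for i,y in [(2,0.06),(3,0.158)]:
    manip.move_l([0.382,y,0.27],down(-np.pi/2))
    c,p,d=snap('wrist',f'w{i}.png'); np.savez(f'w{i}.npz',d=d,p=p,**c)
    print((-c['R'].T@c['t']).round(4), manip.current_time())
a=cv2.imread('pics/w2.png');b=cv2.imread('pics/w3.png')
cv2.imwrite('pics/w23.png',np.hstack([a[20:320,120:520],b[20:320,120:520]]))
```

```text
[0.4639 0.0602 0.4143] 4.7583
[0.4636 0.1577 0.4136] 5.6083
```

View pics/w23.png

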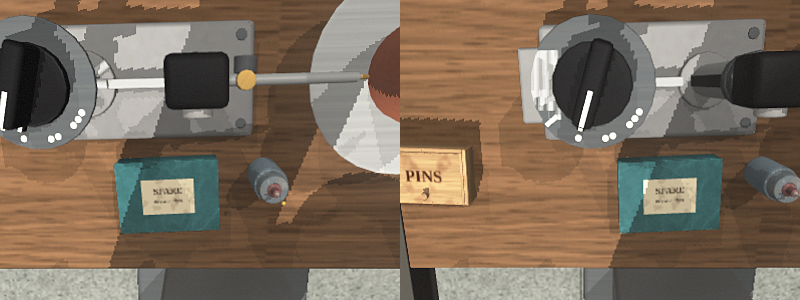

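Run:
```python
import cv2,numpy as np
a=cv2.imread('pics/w2.png')[60:145,270:370];b=cv2.imread('pics/w3.png')[25:175,240:390]
cv2.imwrite('pics/z3.png',np.hstack([cv2.resize(b,(480,480),interpolation=3),cv2.resize(cv2.copyMakeBorder(a,0,65,0,0,0),(320,480),interpolation=3)]))
```

```text
(no output)
```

View pics/z3.png

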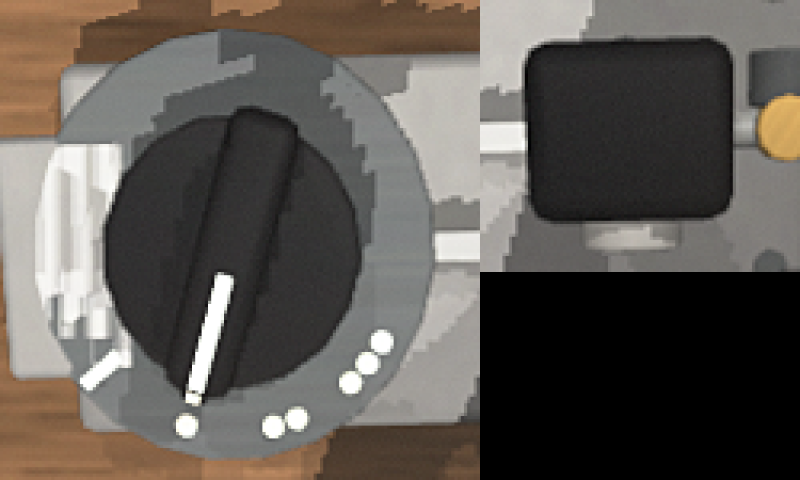

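Run:
```python
from h import *
c=dict(np.load('w3.npz')); c2=dict(np.load('w2.npz'))
f=lambda u,v,z:ray(c,(u/3.2+239.66,v/3.2+24.66),z)
P={n:f(u,v,z) for n,u,v,z in [('plL',35,245,.149),('plR',435,245,.149),('plT',235,30,.149),('plB',235,460,.149),('skL',105,250,.158),('skR',362,250,.158),('barA',265,110,.183),('barB',203,392,.17),('l1',225,275,.185),('l2',200,372,.185),('tip',192,400,.157),('bar',102,370,.149),('one',187,425,.149),('two',285,422,.149),('three',365,362,.149)]}
for n in P: print(n,P[n].round(4))
# rigid fit of marks
from scipy.optimize import least_squares
M=np.array([P[n][:2] for n in ['bar','one','two','three']])
def r(q):
    a=q[2]+.6*np.arange(4); return (np.c_[q[0]+.033*np.cos(a),q[1]+.033*np.sin(a)]-M).ravel()
s=least_squares(r,[.463,.158,2.25]); print('fit',s.x,s.fun.round(4)); 
d=P['tip'][:2]-s.x[:2]; print('tip',np.hypot(*d),np.arctan2(d[1],d[0])); d=P['l2']-P['l1'];print('line',np.arctan2(d[1],d[0]))
g=lambda u,v,z:ray(c2,(u/3.2+269.66,v/3.2+59.66),z)
for n,u,v in [('L',45,129),('R',253,129),('T',149,38),('B',149,220)]: print(n,g(u,v,.19).round(4))
```

```text
plL [0.4634 0.1963 0.149 ]
plR [0.4633 0.1206 0.149 ]
plT [0.5    0.1584 0.149 ]
plB [0.4229 0.1585 0.149 ]
skL [0.4625 0.1822 0.158 ]
skR [0.4625 0.1352 0.158 ]
barA [0.4838 0.1535 0.183 ]
barB [0.4383 0.1642 0.17  ]
l1 [0.4588 0.16   0.185 ]
l2 [0.4432 0.1643 0.185 ]
tip [0.4355 0.1666 0.157 ]
bar [0.4404 0.1844 0.149 ]
one [0.4298 0.168  0.149 ]
two [0.4303 0.1486 0.149 ]
three [0.4418 0.1332 0.149 ]
fit [0.46159169 0.15930669 2.27172964] [-0.0001  0.0001  0.      0.0002  0.      0.      0.     -0.0003]
tip 0.027102808141346472 2.868003704004146
line 2.873539469889639
L [0.4646 0.0759 0.19  ]
R [0.4646 0.0425 0.19  ]
T [0.4781 0.0592 0.19  ]
B [0.4505 0.0592 0.19  ]
```

Run:
```python
from h import *
K=np.array([0.4617,0.1590]); a=2.872-1.5*np.pi
manip.set_gripper(0.6,40)
manip.move_ptp([*K,0.235],down(a))
manip.move_l([*K,0.162],None,0.08)
print('F',np.round(manip.current_force(),1))
manip.set_gripper(0.0,40)
print('w',manip.current_grip_width(),'F',np.round(manip.current_force(),1),np.round(manip.current_ft_torque(),2))
for k in [.2,.4,.6,.63]:
    manip.move_ptp([*K,0.162],down(a+k))
    print(k,'F',np.round(manip.current_force(),1),np.round(manip.current_ft_torque(),2))
print(manip.current_grip_width(),manip.current_time())
manip.set_gripper(0.6)
manip.move_l([*K,0.26],None,0.15)
manip.move_ptp([0.382,0.11,0.27],down(-np.pi/2))
c,p,d=snap('wrist','w4.png'); np.savez('w4.npz',d=d,p=p,**c)
print(manip.current_time())
cv2.imwrite('pics/z4.png',cv2.resize(p[10:190,180:460,::-1],None,fx=2.8,fy=2.8,interpolation=3))
```

```text
F [ 0.4 -0.7 -0.2]
w 0.130847679408746 F [-1.2  0.5  4.5] [ 0.12  0.17 -0.  ]
0.2 F [-2.  -0.8  6.2] [-0.07  0.22  0.02]
0.4 F [-1.  -1.8  4.8] [-0.31  0.24  0.03]
0.6 F [-1.6 -3.2  4.6] [-0.49  0.22  0.01]
0.63 F [-1.6 -2.9  5.4] [-0.51  0.15 -0.02]
0.13552648366533043 9.1583
10.9417
```

View pics/z4.png

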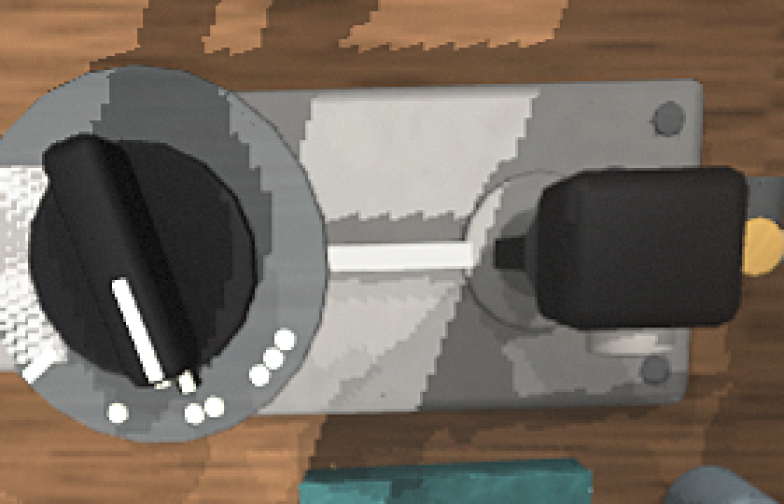

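Pointer tip (190,382) now points at the two dots (205,410). Next: pinch the head along the gauge's x and check that the button is in.

Run:
```python
from h import *
H=np.array([0.4643,0.0592]); R=down(0.027)
manip.set_gripper(0.75,60)
manip.move_ptp([*H,0.25],R)
manip.move_l([*H,0.154],None,0.08)
F0=np.array(manip.current_force()); print('F',F0.round(1))
manip.set_gripper(0.0,60)
print('w',manip.current_grip_width()*85,'F',np.round(manip.current_force(),1),manip.current_time())
manip.dwell(0.2)
for dz in [.003,.006]:
    manip.move_l([*H,0.154+dz],None,0.03)
    print(dz,np.round(manip.current_force(),1),round(manip.current_grip_width()*85,2))
print(manip.current_time())
```

```text
F [-0.7 -0.2  0.7]
w 26.992166284631566 F [5.  0.4 3.8] 14.525
0.003 [ 8.7  0.5 -3.3] 27.13
0.006 [ 8.6  0.2 -4.3] 26.95
15.225
```

Only weight is felt, so the lock is released. Pull up to the stop.

Run:
```python
from h import *
H=np.array([0.4643,0.0592])
manip.move_l([*H,0.154+.064],None,0.05)
f0=manip.current_force()[2]; print(np.round(manip.current_force(),1))
z=.064
while z<.0765:
    z+=.001; manip.move_l([*H,0.154+z],None,0.02)
    f=manip.current_force(); print(round(z,4),np.round(f,1),round(manip.current_ee_pos()[2]-.154,4))
    if f[2]<f0-12: break
manip.dwell(0.3); print(np.round(manip.current_force(),1),manip.current_grip_width()*85)
c,p,d=snap('scene','s5.png')
for n in ['head_grip','scriber_tip','vase']:
    for x in manip.look_for('scene',n)[:1]: print(n,np.round(x['at'],4),round(x['confidence'],2),proj(c,x['at']).round())
c2,p2,d2=snap('wrist','w5.png')
cv2.imwrite('pics/z5.png',np.hstack([cv2.resize(p[100:350,250:450,::-1],(400,500)),cv2.resize(p2[:,:,::-1],(400,500))]))
print(manip.current_time())
```

```text
[ 8.8  1.2 -3.5]
0.065 [ 9.3  1.4 -4.8] 0.065
0.066 [ 8.9  0.9 -4.3] 0.066
0.067 [ 9.6  1.2 -4. ] 0.067
0.068 [ 9.8  1.2 -4.3] 0.068
0.069 [10.5  0.6 -4.2] 0.069
0.07 [ 9.4  0.4 -3.9] 0.07
0.071 [10.4 -0.2 -6.3] 0.0706
0.072 [ 13.9   1.6 -17. ] 0.0709
[ 15.    1.5 -16.7] 26.875137594648372
head_grip [0.4661 0.0713 0.2368] 0.97 [337. 228.]
scriber_tip [0.4632 0.073  0.2333] 0.97 [338. 231.]
vase [ 0.4443 -0.0753  0.1622] 0.95 [383. 189.]
19.0833
```

View pics/z5.png

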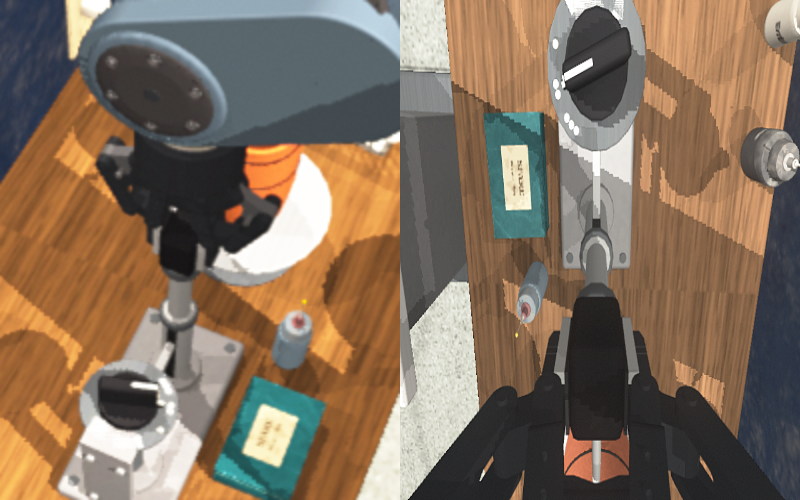

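The column is extended against the stop at about 70.9 mm of arm travel with about 12 N of pull. The knob still points at two dots, the head is gripped and the vase is standing. Handing in.

Run:
```python
from h import *
print(np.round(manip.current_force(),1),manip.current_ee_pos())
manip.sign_off()
```

```text
[ 14.4   1.5 -16.9] [0.465089   0.05924914 0.22484714]
the job is handed in; nothing more can be done
```

The gauge is set for the upper line. With the column down, I turned the selector from one dot to two dots. I then pinched the head along the gauge's x axis to press the button and pulled the column up. I handed the job in at about 19 s with the head still gripped.

- **Stop:** up to 70 mm of lift only the column's weight was felt, about 4 N. At 70.9 mm the downward force rose to about 17 N, which matches the 70 mm second stop. It held at that level through the hand-in.
- **Selector:** close-up pictures after the turn and after the pull show the pointer at the two dots.
- **Button:** I didn't read the button directly. The column passed its 2 mm lock play with only its weight felt, so the lock was released.
- **Grip:** the measured width stayed at about 27 mm, against 28 mm for the head. I take that as a scaling error in the width reading.
- **Vase:** it was still standing on the wheel in the last pictures, partly hidden by the gripper. I had no contact with it.
- **Not confirmed:** the last `scriber_tip` report landed on the gripper and head, so I didn't use it. That the pointer is level with the upper line rests on the stop position, not on a picture.

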